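Put the scraper away blade first

ROBOT

A 7-joint arm with a two-finger parallel gripper is mounted at the origin on a cart in front of the work surface, level with it; the furniture and walls round the work are solid. World frame = base frame: x ahead of the robot, y to its left, z up, the work surface at z = 0. Lengths are in m, angles in rad, forces in N, time in s.
With the tool pointing down it reaches from about 0.425 to 0.875 m from the base axis. Payload 4.7 kg.
Tool frame: the origin (TCP) lies at the centre of the arm's flange, where the gripper is bolted on; the fingertips stand 182 mm ahead of it and the grasp point (between the pads) lies 164 mm ahead of it; z points along the fingers, y is the line along which they close (so a half turn about z gives the same grasp; the last joint's range is limited). The gripper opens to 87 mm and grips with 3 to 60 N. Pads are 19 mm wide; open, the fingers measure 117 mm over their backs; the gripper's body (75 mm by 190 mm) begins 51 mm behind the grasp point.
Start: joints at [1.249, 0.321, -0.07, 1.45, 0.023, 1.371, -0.057], TCP at [0.214, -0.614, 0.405] pointing down, gripper open.
Joint ranges: [-2.86, 2.86], [-0.3, 2.09], [-1.38, 1.24], [0.06, 2.45], [-1.56, 4.7], [0.09, 2.05], [-2.69, 2.69]. Speed limits (rad/s): [2.57, 2.57, 3.14, 3.14, 3.14, 3.14, 3.14].

INTERFACE

Orientations are given as a unit quaternion [x, y, z, w].
In Python, from station import arm gives the robot as it stands. The module is installed in compiled form; this text tells all that it offers.
- The arm moves only by the shell command python3 -m handwheel 'ROWS' [OPENING] [FORCE]. ROWS is JSON, a list of rows, each a list of 2 entries, a list of its own where there are three numbers: the shift along the tool's x, y, z each as a share of 300 mm, from -1 to 1, then the turn, a rotation vector about the tool's x, y, z each as a share of 2 rad, from -1 to 1. A call has exactly 5 rows; each row is the pose to reach, as a shift and turn from the pose commanded when the call began, along the tool's axes at that moment; what a row does not reach only later rows make up. A row lasts 1/12 s, in which the tool goes at most 41.7 mm and 7.16 degrees, less where a joint would pass 70% of its speed; a pose out of reach is approached as far as the arm can. A call with a number of a shift or a turn outside -1 to 1 is refused whole. A call with a gripper value outside its range is refused whole. OPENING is the opening, from 0 (shut) to 1 (fully open), set as the call begins (- or left out, the last holds). The fingers move at their own pace and stop on an object; FORCE is the grip in N (left out, the last holds). Time passes only in rows, so rows that repeat a pose let the fingers close, or fill a call up. It gives the time, the measured TCP pose, the force, the opening and the grip force at its end, in the units of the state.
- arm.observe(): the state, without advancing time (a new reading comes with each control period).
- arm.read_camera(name): name is "scene" or "top" or "wrist"; returns (picture, depth): 384x512x3 uint8, blue, green, red; 384x512 float32, m along the optical axis (not along the pixel's ray), 0 where there is no reading.
- arm.get_calibration(name): a dict with "fov_y" (degrees; the focal length in pixels is half the picture's height over the tangent of half this angle, whatever the lens; pixels are square), "cx", "cy" (the principal point, pixels), "k1" (the pictures are not rectified: a ray, as slopes to the right and down, at radius r is drawn at 1 + k1 r^2 times it, then the intrinsics apply), "rvec" (rotation vector, rad) and "tvec" (3), from world to camera coordinates, as OpenCV has them. Camera axes: x right, y down, z forward; pixel columns grow to the right and rows downward; lengths in m; the calibration is good to about 2 mm. A picture is of the moment at which its call begins: read the wrist's pose just before it. get_calibration takes no time and is no camera call; for the wrist camera it gives the pose at the moment of the call.
- arm.job_done(): hands the job in; it is judged then, once.
The state is a dict: "time_s": time; "joints": joint angles; "joint_vel": joint speeds; "tau": joint torques, N m; "tool_pos": TCP position; "tool_rot": TCP orientation; "ft_force": force on the tool from outside, world axes, zero at the start; "ft_torque": the same for the moment, N m; "gripper_width": finger opening in m; "grip_force": force on a finger pad.
Only numpy, scipy, OpenCV 4.12 (cv2) and the standard library are available. Lean on these libraries where they do the work, as an engineer would, in place of code of your own. Each camera call takes 0.05 s, during which the arm holds its last target. There are 200 camera calls.

TASK

The wide scraper was put into its storage rack back to front, so its blade sticks out. Pull it out, lay it down flat on the mat clear of the rack and let go of it, then take it again by its handle and slide it blade first into the same wide bay until it is fully home against the stop, and let go. Do not disturb the slim spatula stored in the narrow bay beside it.

Things in the scene. Friction and masses are not known exactly. Their poses are not given: they have to be found in the camera images.
- scraper: flat scraper, 175 mm long, 140 g. Origin mid-length on its flat underside, z up, x to the blade edge. Black handle 28 wide, 15 thick, from x = -87.5 to 17.5 mm; steel blade 5 thick, from there to x = 87.5, 60 wide beyond x = 32 (42 before). Centre of mass near x = -15. Starts with its handle (all but 12 mm at most) in the rack's wide bay, on the bay floor, blade sticking out
- blade_edge (a point): middle of the scraper's blade edge, at x = +87.5 mm, z = 2.5 mm of the scraper's frame
- handle_end (a point): middle of the scraper's handle end, at x = -87.5 mm, z = 7.5 mm of the scraper's frame
- rack: grey rack, metal cover, fixed on the mat (mat top z = 2 mm), 118 x 161 x 36 mm. Origin on its underside, on the wide bay's middle line; x points into the bays. Bays are roofed slots open only at the front: mouth at x = -60 mm, solid stop at x = 45, floor 8 mm and roof 27 mm above its underside. Wide bay 65 mm wide at y = 0, flared to 81 in the front 12 mm; narrow bay 34 wide at y = +88.
- bay_mouth (a point): middle of the wide bay's mouth, on the bay floor (rack x = -60, y = 0, z = 8 mm)
- bay_stop (a point): middle of the foot of the wide bay's stop, on the bay floor (rack x = +45, y = 0, z = 8 mm); a scraper fully home has its blade edge here and 70 mm of its handle outside
- slim_spatula: slim spatula 155 mm long, 60 g, handle 18 mm wide and 12 mm thick, stored blade first in the narrow bay with about 55 mm of its handle sticking out. Origin on its underside, 80 mm from its handle end; x points to its blade. Not to be disturbed

How it is judged:
By the outcome, as a careful person would: the job done as asked, in the order asked, and still so for the second after the job is handed in, with the robot touching nothing.
It also fails if it takes over 62 s, if anything falls off the work surface, if the arm or the gripper's body presses on something with over 40 N, if the wrist force passes 120 N, or if a joint passes its speed limit or range.

## Working session

There is one attempt and no reset: what is moved stays moved. The work goes in short steps, Python scripts to look and compute and a shell command to move; the robot and the scene stay as the last step left them, time stands still between calls to the robot, and variables do not carry over. Pictures are saved under pics/ and viewed, at most 10 in all, crops included, and the job is handed in when it is done.

```bash
mkdir -p pics; cat > h.py <<'E'
import numpy as np, cv2
from scipy.spatial.transform import Rotation as R
from station import arm
def K(c,shape=(384,512)):
    f=shape[0]/2/np.tan(np.radians(c['fov_y'])/2); return f
def grab(n):
    c=arm.get_calibration(n); p,d=arm.read_camera(n); return c,p,d
def rays(c,uv):
    uv=np.asarray(uv,float).reshape(-1,2); f=K(c)
    s=(uv-[c['cx'],c['cy']])/f; u=s.copy()
    for _ in range(20): u=s/(1+c['k1']*(u**2).sum(1,keepdims=True))
    d=np.c_[u,np.ones(len(u))]
    M=R.from_rotvec(np.ravel(c['rvec'])).as_matrix(); t=np.ravel(c['tvec'])
    return -M.T@t, d@M
def plane(c,uv,z):
    o,d=rays(c,uv); return o+d*((z-o[2])/d[:,2])[:,None]
def deep(c,uv,dep):
    o,d=rays(c,uv); return o+d*np.asarray(dep).reshape(-1,1)
def cloud(c,D):
    v,u=np.mgrid[:384,:512]; P=deep(c,np.c_[u.ravel(),v.ravel()],D.ravel()).reshape(384,512,3); P[D<=0]=np.nan; return P
E
python3 - <<'E'
from h import *
ims=[]
for n in ('scene','top','wrist'):
    c,p,d=grab(n); np.savez(f'{n}.npz',p=p,d=d,**{k:np.array(v) for k,v in c.items()}); ims.append(p)
    print(n,{k:np.round(v,3).tolist() for k,v in c.items()},(d>0).mean())
cv2.imwrite('pics/a.png',cv2.resize(np.hstack(ims[:2]),(800,300)))
cv2.imwrite('pics/b.png',ims[1])
s=arm.observe(); print({k:np.round(v,3).tolist() for k,v in s.items()})
E
```

```text
scene {'fov_y': 44.715, 'cx': 255.075, 'cy': 183.939, 'k1': 0.007, 'rvec': [0.588, -2.345, 1.536], 'tvec': [0.696, 0.078, 0.827]} 0.9961039225260416
top {'fov_y': 54.794, 'cx': 249.54, 'cy': 195.224, 'k1': -0.122, 'rvec': [2.182, -2.184, 0.104], 'tvec': [0.261, 0.641, 0.834]} 0.9957936604817709
wrist {'fov_y': 64.197, 'cx': 255.259, 'cy': 194.992, 'k1': -0.031, 'rvec': [-2.377, 1.687, 0.228], 'tvec': [-0.65, -0.033, 0.39]} 0.996124267578125
{'time_s': 0.15, 'joints': [1.249, 0.322, -0.07, 1.451, 0.023, 1.371, -0.057], 'joint_vel': [0.0, -0.003, -0.0, -0.003, 0.0, 0.001, 0.0], 'tau': [-0.0, -49.179, -0.405, -31.288, -0.064, 0.04, 0.0], 'tool_pos': [0.214, -0.614, 0.404], 'tool_rot': [0.986, 0.167, -0.0, -0.001], 'ft_force': [-0.496, -0.528, -0.392], 'ft_torque': [0.023, 0.033, -0.029], 'grip_force': 0.0, 'gripper_width': 0.087}
```

View pics/a.png

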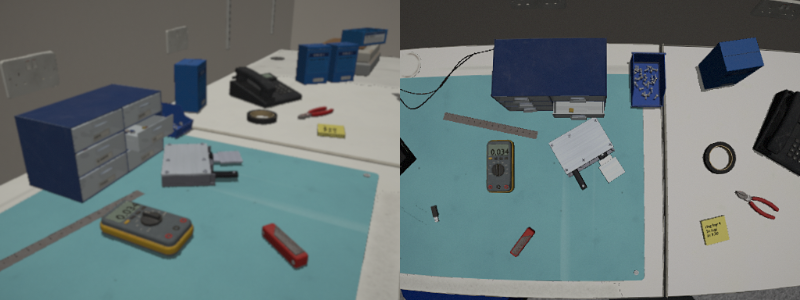

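View pics/b.png

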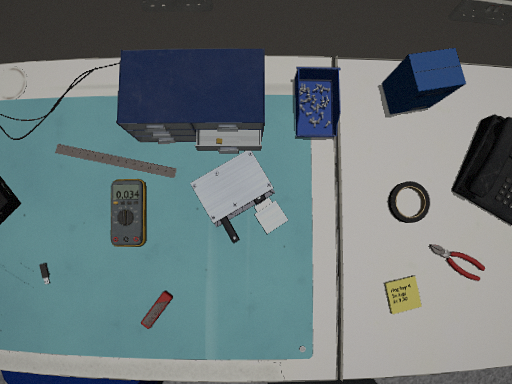

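```bash
python3 - <<'E'
from h import *
for n in ('top',):
    z=np.load(n+'.npz'); c={k:z[k] for k in ('fov_y','cx','cy','k1','rvec','tvec')}
    p=z['p']; P=cloud(c,z['d']); Z=P[...,2]
    v,u=np.mgrid[:384,:512]
    box=(u>185)&(u<300)&(v>140)&(v<255)
    print('mat z',np.nanmedian(Z[240:300,230:300]))
    m=(box&(Z>.03)&(Z<.046)).astype(np.uint8)
    nl,L,st,ce=cv2.connectedComponentsWithStats(m); print(st[:6])
    k=1+np.argmax(st[1:,4]); 
    uv=np.argwhere(L==k)[:,::-1]
    W=plane(c,uv,.038); print('rack zmed',np.median(Z[L==k]))
    r=cv2.minAreaRect(W[:,:2].astype(np.float32)*1000); print('rack',r,cv2.boxPoints(r))
    gray=p.mean(2); sat=p.max(2).astype(int)-p.min(2)
    near=(u>215)&(u<300)&(v>188)&(v<250)&(L!=k)
    bl=(near&(gray>150)&(sat<40)).astype(np.uint8)
    dk=(near&(gray<60)).astype(np.uint8)
    for nm,mm,h in(('blade',bl,.015),('dark',dk,.02)):
        nl,L2,st,ce=cv2.connectedComponentsWithStats(mm)
        for i in range(1,nl):
            if st[i,4]<40: continue
            q=np.argwhere(L2==i)[:,::-1]; W=plane(c,q,h)
            r=cv2.minAreaRect(W[:,:2].astype(np.float32)*1000)
            print(nm,st[i],'z',np.nanmedian(Z[L2==i]),r,cv2.boxPoints(r).round(1).tolist())
    # drawer/cabinet and neighbors heights
    cv2.imwrite('pics/c.png',cv2.resize(p[120:270,150:330],None,fx=4,fy=4,interpolation=cv2.INTER_CUBIC))
    for q in ((232,187),(270,217),(230,230),(230,140),(127,215),(316,100),(157,310)): print(q,P[q[1],q[0]].round(3))
E
```

```text
mat z 0.0009462764237521126
[[     0      0    512    384 193378]
 [   190    151     83     73   3230]]
rack zmed 0.03375269460728453
rack ((661.8388671875, 302.5479736328125), (109.5360107421875, 160.6745147705078), 30.489036560058594) [[573.8829  343.98886]
 [655.40485 205.5314 ]
 [749.79486 261.1071 ]
 [668.2729  399.56454]]
blade [255 198  33  36 684] z 0.013832237712802453 ((596.9427490234375, 214.4751739501953), (68.85112762451172, 58.99415969848633), 32.572410583496094) [[552.0999755859375, 220.8000030517578], [583.7999877929688, 171.10000610351562], [641.7999877929688, 208.1999969482422], [610.0999755859375, 257.8999938964844]]
dark [253 193  13  12  60] z 0.02352594125425056 ((633.2356567382812, 235.6508026123047), (12.7640380859375, 32.56633377075195), 29.73880386352539) [[619.5999755859375, 246.60000610351562], [635.7999877929688, 218.3000030517578], [646.9000244140625, 224.6999969482422], [630.7000122070312, 253.0]]
dark [220 216  20  27 204] z 0.02041356335405964 ((562.0255737304688, 307.8293151855469), (62.47185134887695, 19.010412216186523), 29.871767044067383) [[530.2000122070312, 300.5], [539.7000122070312, 284.0], [593.7999877929688, 315.1000061035156], [584.4000244140625, 331.6000061035156]]
(232, 187) [0.659 0.301 0.038]
(270, 217) [0.591 0.213 0.013]
(230, 230) [0.56  0.306 0.021]
(230, 140) [0.763 0.305 0.061]
(127, 215) [0.594 0.542 0.041]
(316, 100) [0.88  0.096 0.002]
(157, 310) [0.376 0.474 0.027]
```

View pics/c.png

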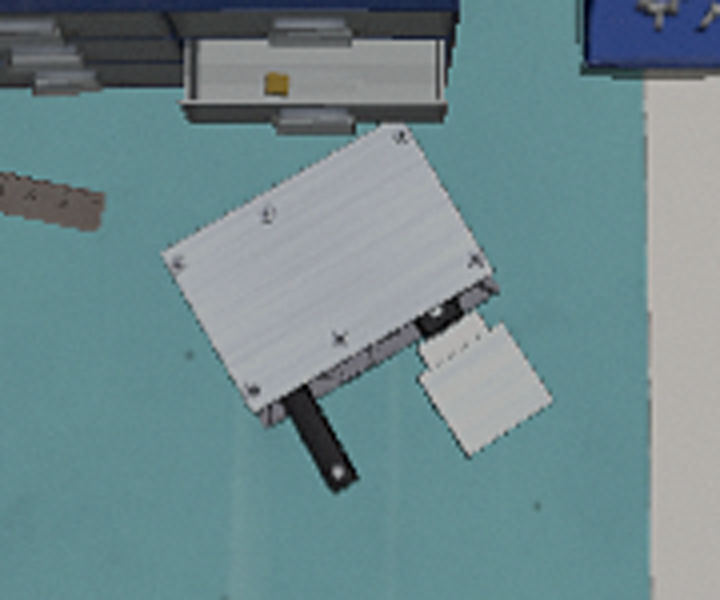

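```bash
cat >> h.py <<'E'
def to(pos,yaw=None,grasp=True):
    """shares needed to bring grasp point (or TCP) to pos with tool x at yaw deg, tool straight down"""
    s=arm.observe(); T=R.from_quat(s['tool_rot']); p=np.array(s['tool_pos'])
    x=T.apply([1,0,0]); y0=np.degrees(np.arctan2(x[1],x[0])); yaw=y0 if yaw is None else yaw
    G=R.from_euler('z',yaw,degrees=True)*R.from_rotvec([np.pi,0,0])
    t=np.array(pos)+[0,0,.164 if grasp else 0]
    print('t',round(s['time_s'],2),'yaw',y0.round(2),'grasp at',(p+T.apply([0,0,.164])).round(4),'shift',(T.inv().apply(t-p)/.3).round(4),'turn',((T.inv()*G).as_rotvec()/2).round(4))
    print('q',np.round(s['joints'],2),'F',np.round(s['ft_force'],1),'w',round(s['gripper_width'],4),'gf',round(s['grip_force'],1))
E
python3 -m handwheel '[[[0.56,-0.40,0],[0,0,0]],[[0.56,-0.40,0],[0,0,0]],[[0.56,-0.40,0],[0,0,0]],[[0.56,-0.40,0],[0,0,0]],[[0.56,-0.40,0],[0,0,0]]]' 1
python3 -m handwheel '[[[0.56,-0.40,0],[0,0,0]],[[0.56,-0.40,0],[0,0,0]],[[0.56,-0.40,0],[0,0,0]],[[0.56,-0.40,0],[0,0,0]],[[0.56,-0.40,0],[0,0,0]]]'
python3 -m handwheel '[[[0.24,-0.17,0],[0,0,0]],[[0.24,-0.17,0],[0,0,0]],[[0.24,-0.17,0],[0,0,0]],[[0.24,-0.17,0],[0,0,0]],[[0.24,-0.17,0],[0,0,0]]]'
python3 -c "
from h import *
to((.604,.219,.24),32.6)"
```

```text
time_s: 0.57
tool_pos: [0.3342, -0.4429, 0.4045]
tool_rot: [0.986, 0.167, -0.0, -0.0]
ft_force: [1.2, -0.3, -0.5]
gripper_width: 0.087
grip_force: 0.0
time_s: 0.98
tool_pos: [0.4531, -0.2741, 0.4047]
tool_rot: [0.986, 0.167, 0.0, 0.0]
ft_force: [1.5, -0.5, -0.4]
gripper_width: 0.0871
grip_force: 0.0
time_s: 1.4
tool_pos: [0.5033, -0.2048, 0.4044]
tool_rot: [0.986, 0.167, -0.001, 0.0]
ft_force: [-0.9, -0.2, 0.1]
gripper_width: 0.0867
grip_force: 0.0
t 1.4 yaw 19.28 grasp at [ 0.5031 -0.2049  0.2404] shift [ 7.8330e-01 -1.2225e+00  2.0000e-04] turn [ 1.000e-04  6.000e-04 -1.162e-01]
q [ 0.74  0.12 -0.43  1.7   0.05  1.33 -0.94] F [-0.9 -0.2  0.1] w 0.0867 gf 0.0
```

```bash

python3 -m handwheel '[[[0.35,-0.54,0],[0,0,0]],[[0.35,-0.54,0],[0,0,0]],[[0.35,-0.54,0],[0,0,0]],[[0.35,-0.54,0],[0,0,0]],[[0.35,-0.54,0],[0,0,0]]]' >/dev/null
python3 -m handwheel '[[[0.35,-0.54,0],[0,0,0]],[[0.35,-0.54,0],[0,0,0]],[[0.35,-0.54,0],[0,0,0]],[[0.35,-0.54,0],[0,0,0]],[[0.35,-0.54,0],[0,0,0]]]' >/dev/null
python3 -m handwheel '[[[0.08,-0.14,0],[0,0,-0.117]],[[0.08,-0.14,0],[0,0,-0.117]],[[0.08,-0.14,0],[0,0,-0.117]],[[0.08,-0.14,0],[0,0,-0.117]],[[0.08,-0.14,0],[0,0,-0.117]]]'
python3 - <<'E'
from h import *
to((.604,.219,.24),32.6)
c,p,d=grab('wrist'); np.savez('w1.npz',p=p,d=d,**{k:np.array(v) for k,v in c.items()})
cv2.imwrite('pics/w1.png',p)
P=cloud(c,d); Z=P[...,2]; print('hist',np.histogram(Z[np.isfinite(Z)],bins=[-.01,.005,.011,.018,.03,.034,.042,.06,.3])[0])
m=((Z>.032)&(Z<.044)).astype(np.uint8); nl,L,st,ce=cv2.connectedComponentsWithStats(m)
k=1+np.argmax(st[1:,4]); print(st[k]); q=np.argwhere(L==k)[:,::-1]; W=plane(c,q,.038)
r=cv2.minAreaRect(W[:,:2].astype(np.float32)*1000); print('rack',r,np.median(Z[L==k]),cv2.boxPoints(r).round(1).tolist())
E
```

```text
time_s: 2.65
tool_pos: [0.6048, 0.2148, 0.4042]
tool_rot: [0.961, 0.278, -0.0, 0.001]
ft_force: [0.3, -0.0, 0.6]
gripper_width: 0.0871
grip_force: 0.0
t 2.65 yaw 32.25 grasp at [0.6047 0.2144 0.2402] shift [ 0.0053 -0.0132  0.0007] turn [ 0.001   0.0008 -0.0031]
q [ 0.17  0.39 -0.73  1.45  0.26  1.4  -1.57] F [ 0.3 -0.   0.6] w 0.0871 gf 0.0
hist [92185  4351  4268  4703  1324 16769   686 10116]
[  140    32   154   109 15453]
rack ((663.9625244140625, 299.685791015625), (107.53569793701172, 160.79940795898438), 30.28759002685547) 0.036034039355082814 [[577.0, 342.0], [658.0999755859375, 203.10000610351562], [750.9000244140625, 257.3999938964844], [669.7999877929688, 396.20001220703125]]
```

View pics/w1.png

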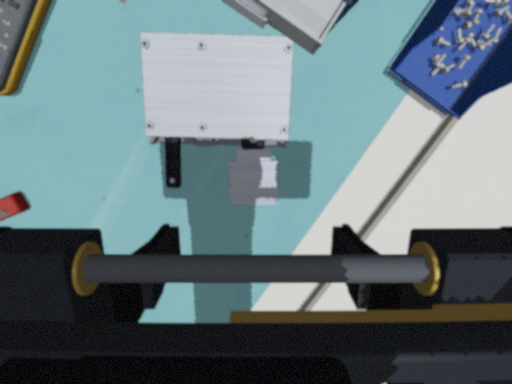

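```bash
python3 - <<'E'
from h import *
z=np.load('w1.npz'); c={k:z[k] for k in ('fov_y','cx','cy','k1','rvec','tvec')}
P=cloud(c,z['d']); Z=P[...,2].copy(); v,u=np.mgrid[:384,:512]
box=(u>135)&(u<310)&(v>120)&(v<215)
X=np.array([np.cos(np.radians(30.4)),np.sin(np.radians(30.4))]); Y=np.array([-X[1],X[0]]); O=np.array([.6769,.2673])
print('mat',np.nanmedian(Z[150:200,90:130]))
for nm,lo,hi,h in (('blade',.010,.0185,.015),('handle',.0185,.028,.022),('lip',.028,.045,.038)):
    nl,L,st,ce=cv2.connectedComponentsWithStats((box&(Z>lo)&(Z<hi)).astype(np.uint8))
    for i in range(1,nl):
        if st[i,4]<60: continue
        q=np.argwhere(L==i)[:,::-1]; W=plane(c,q,h)[:,:2]
        r=cv2.minAreaRect(W.astype(np.float32)*1000); l=(W-O)@np.c_[X,Y]*1000
        print(nm,st[i],round(float(np.median(Z[L==i])),4),np.round(r[0],1),np.round(r[1],1),round(r[2],1),'local min',l.min(0).round(1),'max',l.max(0).round(1))
        if nm!='lip':
            for a in range(-150,-55,10):
                k=(l[:,0]>a)&(l[:,0]<a+10)
                if k.sum()>5: print('   x',a,l[k,1].min().round(1),l[k,1].max().round(1))
p=z['p'][115:215,135:315]; Zc=np.nan_to_num(Z[115:215,135:315]); 
dz=cv2.applyColorMap(np.clip(Zc/.045*255,0,255).astype(np.uint8),cv2.COLORMAP_JET)
cv2.imwrite('pics/d.png',cv2.resize(np.vstack([p,dz]),None,fx=3,fy=3,interpolation=cv2.INTER_NEAREST))
E
```

```text
mat 0.0029645782293976075
blade [180 137  13  15  67] 0.0116 [588.4 301.2] [16.7 14.4] 28.7 local min [-67.3  66.8] max [-50.5  81.5]
   x -70 81.3 81.5
   x -60 66.8 81.2
blade [216 139  26   7 141] 0.0109 [618.1 259.5] [ 7.1 30. ] 32.2 local min [-58.3   7.9] max [-50.7  37.9]
   x -60 7.9 37.9
blade [265 140  17   7  95] 0.0113 [645.5 213.7] [ 7.1 19.3] 32.3 local min [-58.  -40.2] max [-50.6 -20.6]
   x -60 -40.2 -20.6
blade [ 229  148   49   56 2475] 0.016 [598.2 212.1] [69.3 59.4] 32.9 local min [-131.  -39.] max [-60.3  22.1]
   x -140 -11.2 20.3
   x -130 -39.0 20.4
   x -120 -38.5 20.6
   x -110 -38.0 20.7
   x -100 -37.5 22.0
   x -90 -37.0 22.1
   x -80 -36.5 22.1
   x -70 -27.5 13.9
handle [165 137  16  52 769] 0.0228 [562.  303.5] [62.1 18.1] 28.6 local min [-111.9   79.8] max [-50.   98.8]
   x -120 82.4 97.2
   x -110 80.9 98.3
   x -100 80.6 98.8
   x -90 80.3 98.7
   x -80 81.1 98.2
   x -70 79.8 97.8
   x -60 80.5 97.3
handle [241 139  24  11 233] 0.0258 [632.  234.2] [11.7 27.1] 32.2 local min [-61.7 -19.6] max [-50.    7.8]
   x -70 -17.3 6.4
   x -60 -19.6 7.8
lip [ 145  121  145   28 2809] 0.036 [621.1 274.4] [ 29.8 160.9] 32.2 local min [-57.8 -45.8] max [-27.2 114.7]
```

View pics/d.png

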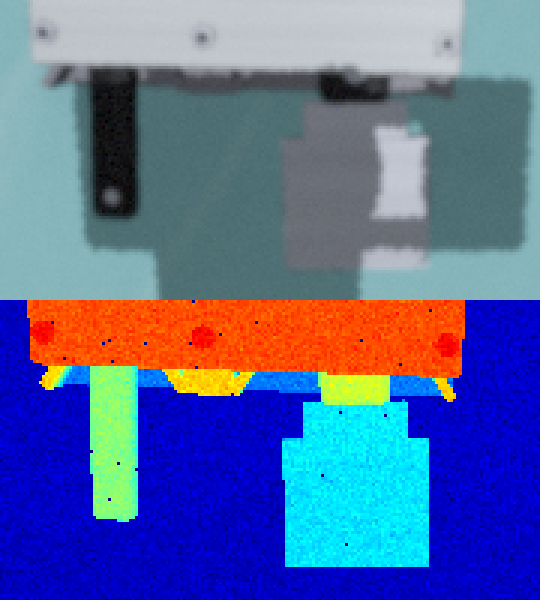

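```bash

python3 -m handwheel '[[[-0.005,-0.005,0.13],[0,0,-0.006]],[[-0.005,-0.005,0.26],[0,0,-0.006]],[[-0.005,-0.005,0.39],[0,0,-0.006]],[[-0.005,-0.005,0.50],[0,0,-0.006]],[[-0.005,-0.005,0.50],[0,0,-0.006]]]' >/dev/null
python3 -c "
from h import *
to((.6027,.2149,.0275),32.9)"
```

```text
t 3.12 yaw 33.07 grasp at [0.5977 0.2132 0.0834] shift [0.0123 0.0038 0.186 ] turn [-0.0007  0.0065  0.0015]
q [ 0.15  0.51 -0.69  1.63  0.35  1.14 -1.62] F [-1.1 -1.9 -0.2] w 0.087 gf 0.0
```

```bash

python3 -m handwheel '[[[0.006,0.003,0.05],[0,0,0]],[[0.010,0.003,0.10],[0,0,0]],[[0.010,0.003,0.13],[0,0,0]],[[0.010,0.003,0.15],[0,0,0]],[[0.010,0.003,0.15],[0,0,0]]]' >/dev/null
python3 -c "
from h import *
to((.6027,.2149,.0275),32.9)"
```

```text
t 3.53 yaw 33.33 grasp at [0.6044 0.2192 0.045 ] shift [-0.0133  0.0088  0.0582] turn [-0.0001  0.0006  0.0037]
q [ 0.12  0.56 -0.67  1.65  0.38  1.07 -1.65] F [-0.  -0.   0.6] w 0.0867 gf 0.0
```

```bash

python3 -m handwheel '[[[-0.006,0.004,0.015],[0,0,0.003]],[[-0.010,0.007,0.03],[0,0,0.003]],[[-0.010,0.007,0.045],[0,0,0.003]],[[-0.010,0.007,0.056],[0,0,0.003]],[[-0.010,0.007,0.056],[0,0,0.003]]]' >/dev/null
python3 - <<'E'
from h import *
to((.6027,.2149,.0275),32.9)
c,p,d=grab('wrist'); np.savez('w2.npz',p=p,d=d,**{k:np.array(v) for k,v in c.items()})
cv2.imwrite('pics/w2.png',p)
to((.6027,.2149,.0275),32.9)
E
```

```text
t 3.95 yaw 32.99 grasp at [0.6029 0.2158 0.0281] shift [-0.0029  0.0021  0.0021] turn [-0.0001  0.0006  0.0008]
q [ 0.12  0.57 -0.66  1.67  0.39  1.04 -1.66] F [0.3 0.1 0.2] w 0.0871 gf 0.0
t 4.0 yaw 33.0 grasp at [0.6031 0.216  0.0285] shift [-0.0035  0.0023  0.0034] turn [-0.0001  0.0004  0.0009]
q [ 0.12  0.57 -0.66  1.67  0.39  1.04 -1.66] F [-0.9  0.4 -0.6] w 0.0872 gf 0.0
```

View pics/w2.png

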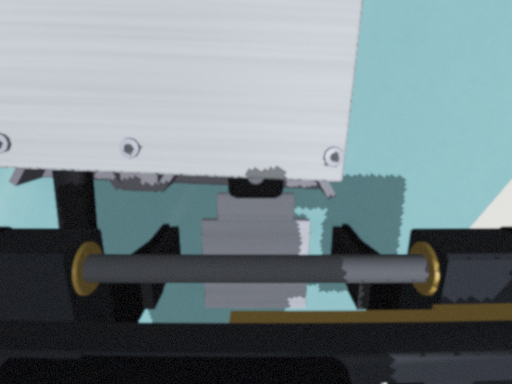

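```bash

python3 -m handwheel '[[[-0.003,0.002,0.004],[0,0,0]],[[-0.003,0.002,0.004],[0,0,0]],[[-0.003,0.002,0.004],[0,0,0]],[[-0.003,0.002,0.004],[0,0,0]],[[-0.003,0.002,0.004],[0,0,0]]]' 0 50
python3 -m handwheel '[[[0,0,0],[0,0,0]],[[0,0,0],[0,0,0]],[[0,0,0],[0,0,0]],[[0,0,0],[0,0,0]],[[0,0,0],[0,0,0]]]'
python3 -c "
from h import *
to((.6027,.2149,.0275),32.9)"
```

```text
time_s: 4.42
tool_pos: [0.603, 0.2151, 0.1919]
tool_rot: [0.959, 0.284, 0.0, 0.0]
ft_force: [-0.4, 0.4, -0.0]
gripper_width: 0.0616
grip_force: 0.0
time_s: 4.83
tool_pos: [0.603, 0.2151, 0.1918]
tool_rot: [0.959, 0.284, 0.0, 0.0]
ft_force: [-0.0, 0.1, 1.4]
gripper_width: 0.0587
grip_force: 50.0
t 4.83 yaw 32.99 grasp at [0.603  0.2151 0.0278] shift [-0.0013  0.0001  0.0011] turn [ 0.     -0.0001  0.0008]
q [ 0.12  0.57 -0.66  1.67  0.4   1.04 -1.66] F [-0.   0.1  1.4] w 0.0587 gf 50.0
```

```bash

python3 -m handwheel '[[[-0.01,0,-0.003],[0,0,0]],[[-0.05,0,-0.004],[0,0,0]],[[-0.10,0,-0.004],[0,0,0]],[[-0.15,0,-0.004],[0,0,0]],[[-0.20,0,-0.004],[0,0,0]]]'
python3 -m handwheel '[[[-0.05,0,0],[0,0,0]],[[-0.10,0,0],[0,0,0]],[[-0.15,0,0],[0,0,0]],[[-0.20,0,0],[0,0,0]],[[-0.24,0,0],[0,0,0]]]'
python3 -m handwheel '[[[-0.03,0,0],[0,0,0]],[[-0.03,0,-0.01],[0,0,0]],[[-0.03,0,-0.03],[0,0,0]],[[-0.03,0,-0.05],[0,0,0]],[[-0.03,0,-0.05],[0,0,0]]]'
python3 - <<'E'
from h import *
to((.6027,.2149,.0275),32.9)
ims=[grab(n)[1] for n in ('scene','top','wrist')]
cv2.imwrite('pics/e.png',np.hstack([ims[0][140:330,120:390],ims[1][120:310,150:360],ims[2][100:290,130:380]]))
E
```

```text
time_s: 5.25
tool_pos: [0.5517, 0.182, 0.1925]
tool_rot: [0.959, 0.284, -0.0, 0.0]
ft_force: [-0.2, -0.4, -0.7]
gripper_width: 0.0587
grip_force: 50.0
time_s: 5.67
tool_pos: [0.4907, 0.1423, 0.1923]
tool_rot: [0.959, 0.284, -0.001, 0.0]
ft_force: [0.0, -0.4, -2.2]
gripper_width: 0.0587
grip_force: 50.0
time_s: 6.08
tool_pos: [0.486, 0.1392, 0.2098]
tool_rot: [0.959, 0.284, 0.002, -0.0]
ft_force: [0.7, -0.3, -1.2]
gripper_width: 0.0584
grip_force: 50.0
t 6.08 yaw 33.01 grasp at [0.4866 0.1393 0.0458] shift [4.635e-01 1.000e-04 6.250e-02] turn [ 0.0005 -0.0018  0.001 ]
q [ 0.34  0.29 -0.74  1.99  0.24  0.94 -1.52] F [ 0.7 -0.3 -1.2] w 0.0584 gf 50.0
```

View pics/e.png

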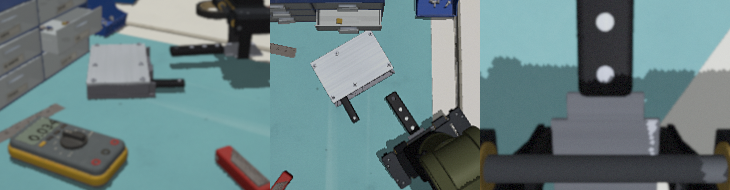

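```bash

python3 -m handwheel '[[[0,0,-0.04],[0,0,0]],[[0,0,-0.09],[0,0,-0.02]],[[0,0,-0.14],[0,0,-0.06]],[[0,0,-0.18],[0,0,-0.11]],[[0,0,-0.20],[0,0,-0.17]]]'
python3 -m handwheel '[[[0,0,0],[0,0,-0.06]],[[0,0,0],[0,0,-0.12]],[[0,0,0],[0,0,-0.18]],[[0,0,0],[0,0,-0.24]],[[0,0,0],[0,0,-0.30]]]'
python3 -m handwheel '[[[0,0,0],[0,0,-0.06]],[[0,0,0],[0,0,-0.12]],[[0,0,0],[0,0,-0.18]],[[0,0,0],[0,0,-0.24]],[[0,0,0],[0,0,-0.30]]]'
python3 -c "
from h import *
to((.548,.191,.11),-147)"
```

```text
time_s: 6.65
tool_pos: [0.4853, 0.1389, 0.2702]
tool_rot: [0.896, 0.445, 0.001, 0.0]
ft_force: [-0.2, 1.0, -2.3]
gripper_width: 0.0591
grip_force: 50.0
time_s: 7.07
tool_pos: [0.4848, 0.1385, 0.2686]
tool_rot: [0.724, 0.69, 0.0, 0.0]
ft_force: [-0.6, 0.2, -2.9]
gripper_width: 0.0588
grip_force: 50.0
time_s: 7.48
tool_pos: [0.4848, 0.1385, 0.2686]
tool_rot: [0.488, 0.873, 0.0, 0.0]
ft_force: [-1.1, 0.4, -2.5]
gripper_width: 0.0592
grip_force: 50.0
t 7.48 yaw 121.59 grasp at [0.4849 0.1385 0.1046] shift [ 0.0387  0.271  -0.0178] turn [ 0.000e+00  3.000e-04 -7.977e-01]
q [ 0.57  0.25 -1.    1.94  0.24  1.07  0.03] F [-1.1  0.4 -2.5] w 0.0592 gf 50.0
```

```bash

python3 -m handwheel '[[[0,0,0],[0,0,-0.06]],[[0,0,0],[0,0,-0.12]],[[0,0,0],[0,0,-0.18]],[[0,0,0],[0,0,-0.24]],[[0,0,0],[0,0,-0.30]]]' >/dev/null
python3 -m handwheel '[[[0,0,0],[0,0,-0.06]],[[0,0,0],[0,0,-0.12]],[[0,0,0],[0,0,-0.18]],[[0,0,0],[0,0,-0.24]],[[0,0,0],[0,0,-0.30]]]' >/dev/null
python3 -m handwheel '[[[0,0,0],[0,0,-0.06]],[[0,0,0],[0,0,-0.12]],[[0,0,0],[0,0,-0.16]],[[0,0,0],[0,0,-0.175]],[[0,0,0],[0,0,-0.175]]]' >/dev/null
python3 - <<'E'
from h import *
to((.548,.191,.0475),-149.6)
c,p,d=grab('wrist'); np.savez('w3.npz',p=p,d=d,**{k:np.array(v) for k,v in c.items()})
E
```

```text
t 8.73 yaw -149.94 grasp at [0.485  0.1383 0.1044] shift [-0.2697  0.0468  0.19  ] turn [ 0.      0.0002 -0.003 ]
q [ 0.79  0.4  -1.29  1.94  0.43  1.12  1.42] F [-0.6 -1.1 -1.8] w 0.0586 gf 50.0
```

```bash

python3 -m handwheel '[[[-0.06,0.01,0],[0,0,0]],[[-0.13,0.02,0.05],[0,0,-0.002]],[[-0.20,0.035,0.10],[0,0,-0.002]],[[-0.25,0.046,0.15],[0,0,-0.002]],[[-0.27,0.046,0.18],[0,0,-0.002]]]'
python3 -c "
from h import *
to((.548,.190,.0205),-149.6)"
```

```text
time_s: 9.2
tool_pos: [0.5487, 0.1923, 0.2129]
tool_rot: [-0.261, 0.965, 0.001, -0.0]
ft_force: [-0.2, -0.1, -1.2]
gripper_width: 0.059
grip_force: 50.0
t 9.2 yaw -149.73 grasp at [0.5487 0.1926 0.0489] shift [ 0.006  -0.0057  0.0946] turn [ 0.0007  0.0002 -0.0012]
q [ 0.48  0.61 -1.09  1.8   0.6   1.11  1.28] F [-0.2 -0.1 -1.2] w 0.059 gf 50.0
```

```bash

python3 -m handwheel '[[[0.004,-0.005,0.025],[0,0,0]],[[0.004,-0.005,0.045],[0,0,0]],[[0.004,-0.005,0.060],[0,0,0]],[[0.004,-0.005,0.070],[0,0,0]],[[0.004,-0.005,0.078],[0,0,0]]]'
python3 -m handwheel '[[[0,0,0.004],[0,0,0]],[[0,0,0.008],[0,0,0]],[[0,0,0.012],[0,0,0]],[[0,0,0.012],[0,0,0]],[[0,0,0.012],[0,0,0]]]'
python3 - <<'E'
from h import *
to((.548,.190,.0205),-149.6)
c,p,d=grab('scene'); P=cloud(c,d)
c,p2,d=grab('top'); P2=cloud(c,d)
cv2.imwrite('pics/f.png',np.hstack([cv2.resize(p[140:270,150:330],None,fx=2.2,fy=2.2),cv2.resize(p2[150:280,200:380],None,fx=2.2,fy=2.2)]))
E
```

```text
time_s: 9.62
tool_pos: [0.5475, 0.1882, 0.1906]
tool_rot: [-0.261, 0.965, -0.0, 0.0]
ft_force: [-0.1, 1.1, -1.7]
gripper_width: 0.0589
grip_force: 50.0
time_s: 10.03
tool_pos: [0.5476, 0.1889, 0.187]
tool_rot: [-0.261, 0.965, -0.0, 0.0]
ft_force: [0.6, -0.1, -2.1]
gripper_width: 0.0589
grip_force: 50.0
t 10.03 yaw -149.74 grasp at [0.5477 0.1889 0.023 ] shift [-0.0028  0.0026  0.0084] turn [-0.0001  0.0001 -0.0012]
q [ 0.46  0.64 -1.06  1.82  0.63  1.07  1.26] F [ 0.6 -0.1 -2.1] w 0.0589 gf 50.0
```

View pics/f.png

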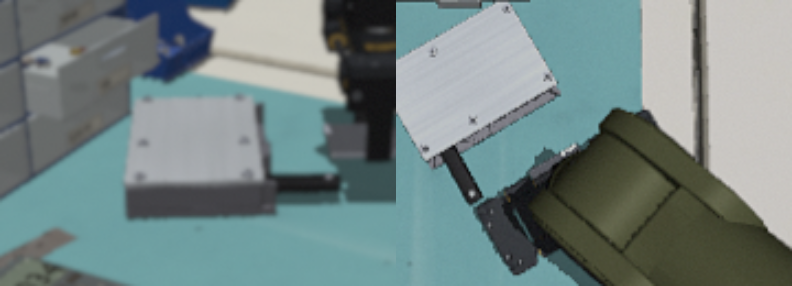

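```bash

python3 -m handwheel '[[[0,0,0.003],[0,0,0]],[[0,0,0.006],[0,0,0]],[[0,0,0.007],[0,0,0]],[[0,0,0.007],[0,0,0]],[[0,0,0.007],[0,0,0]]]'
python3 -c "
from h import *
to((.548,.190,.0205),-149.6)"
```

```text
time_s: 10.55
tool_pos: [0.5477, 0.189, 0.1848]
tool_rot: [-0.261, 0.965, -0.0, 0.0]
ft_force: [-0.6, -0.5, -1.4]
gripper_width: 0.0587
grip_force: 50.0
t 10.55 yaw -149.73 grasp at [0.5477 0.189  0.0208] shift [-0.0027  0.0024  0.0012] turn [-0.      0.     -0.0011]
q [ 0.46  0.64 -1.06  1.82  0.64  1.07  1.26] F [-0.6 -0.5 -1.4] w 0.0587 gf 50.0
```

```bash

python3 -m handwheel '[[[0,0,0.001],[0,0,0]],[[0,0,0.002],[0,0,0]],[[0,0,0.002],[0,0,0]],[[0,0,0.002],[0,0,0]],[[0,0,0.002],[0,0,0]]]'
python3 -m handwheel '[[[0,0,0],[0,0,0]],[[0,0,0],[0,0,0]],[[0,0,0],[0,0,0]],[[0,0,0],[0,0,0]],[[0,0,0],[0,0,0]]]' 1
python3 -c "
from h import *
to((.548,.190,.12),-149.6)"
```

```text
time_s: 10.97
tool_pos: [0.5477, 0.189, 0.1847]
tool_rot: [-0.261, 0.965, -0.0, 0.0]
ft_force: [-2.2, -0.9, 5.4]
gripper_width: 0.0589
grip_force: 53.4
time_s: 11.38
tool_pos: [0.5486, 0.1883, 0.1848]
tool_rot: [-0.261, 0.965, -0.001, 0.001]
ft_force: [1.7, -3.9, 4.9]
gripper_width: 0.0829
grip_force: 2.7
t 11.38 yaw -149.79 grasp at [0.5489 0.1882 0.0208] shift [-0.0017  0.0053 -0.3308] turn [-0.0008  0.0007 -0.0016]
q [ 0.46  0.64 -1.06  1.82  0.64  1.07  1.26] F [ 1.7 -3.9  4.9] w 0.0829 gf 2.7
```

```bash

python3 -m handwheel '[[[0,0,-0.01],[0,0,0]],[[0,0,-0.05],[0,0,0]],[[0,0,-0.15],[0,0,0]],[[0.1,0,-0.28],[0,0,0.06]],[[0.2,0,-0.40],[0,0,0.12]]]'
python3 -m handwheel '[[[0,0,0],[0,0,0.06]],[[0,0,0],[0,0,0.12]],[[0,0,0],[0,0,0.18]],[[0,0,0],[0,0,0.24]],[[0,0,0],[0,0,0.30]]]' >/dev/null
python3 -m handwheel '[[[0,0,0],[0,0,0.06]],[[0,0,0],[0,0,0.12]],[[0,0,0],[0,0,0.18]],[[0,0,0],[0,0,0.24]],[[0,0,0],[0,0,0.30]]]' >/dev/null
python3 -m handwheel '[[[0,0,0],[0,0,0.06]],[[0,0,0],[0,0,0.12]],[[0,0,0],[0,0,0.18]],[[0,0,0],[0,0,0.24]],[[0,0,0],[0,0,0.30]]]' >/dev/null
python3 -m handwheel '[[[0,0,0],[0,0,0.06]],[[0,0,0],[0,0,0.12]],[[0,0,0],[0,0,0.18]],[[0,0,0],[0,0,0.24]],[[0,0,0],[0,0,0.30]]]' >/dev/null
python3 -c "
from h import *
to((.455,.137,.20),30.4)"
```

```text
time_s: 11.8
tool_pos: [0.5021, 0.164, 0.2954]
tool_rot: [-0.142, 0.99, 0.002, -0.001]
ft_force: [-0.2, -1.0, 2.0]
gripper_width: 0.0869
grip_force: 0.0
t 13.47 yaw 58.76 grasp at [0.502  0.1639 0.1306] shift [-0.1576 -0.0881 -0.2313] turn [-5.000e-04 -1.000e-04  2.475e-01]
q [ 0.35  0.23 -0.79  1.87  0.18  1.12 -1.05] F [-0.   0.5 -0.6] w 0.0875 gf 0.0
```

```bash

python3 -m handwheel '[[[-0.05,-0.03,-0.05],[0,0,0.06]],[[-0.10,-0.06,-0.12],[0,0,0.12]],[[-0.158,-0.088,-0.18],[0,0,0.18]],[[-0.158,-0.088,-0.23],[0,0,0.24]],[[-0.158,-0.088,-0.23],[0,0,0.247]]]' >/dev/null
python3 -m handwheel '[[[0,0,0],[0,0,0]],[[0,0,0],[0,0,0]],[[0,0,0],[0,0,0]],[[0,0,0],[0,0,0]],[[0,0,0],[0,0,0]]]' >/dev/null
python3 - <<'E'
from h import *
to((.455,.137,.20),30.4)
c,p,d=grab('wrist'); np.savez('w4.npz',p=p,d=d,**{k:np.array(v) for k,v in c.items()})
P=cloud(c,d); Z=P[...,2]; v,u=np.mgrid[:384,:512]
for nm,lo,hi,h in (('rack',.032,.044,.038),('handles',.012,.0285,.017),('blade',.0055,.012,.007)):
    nl,L,st,ce=cv2.connectedComponentsWithStats(((v<225)&(Z>lo)&(Z<hi)).astype(np.uint8))
    for i in range(1,nl):
        if st[i,4]<250: continue
        q=np.argwhere(L==i)[:,::-1]; W=plane(c,q,h)[:,:2]
        r=cv2.minAreaRect(W.astype(np.float32)*1000)
        print(nm,st[i],round(float(np.median(Z[L==i])),4),np.round(r[0],1),np.round(r[1],1),round(r[2],1),cv2.boxPoints(r).round(1).tolist())
dz=cv2.applyColorMap(np.clip(np.nan_to_num(Z)/.045*255,0,255).astype(np.uint8),cv2.COLORMAP_JET)
cv2.imwrite('pics/g.png',np.hstack([p,dz])[:300])
cv2.imwrite('pics/g.png',cv2.resize(np.hstack([p[:300,60:400],dz[:300,60:400]]),None,fx=1.15,fy=1.15,interpolation=cv2.INTER_NEAREST))
E
```

```text
t 14.3 yaw 30.78 grasp at [0.4554 0.1359 0.1985] shift [-0.     -0.0044 -0.005 ] turn [-0.0007  0.0007  0.0033]
q [ 0.42  0.   -0.76  1.9   0.    1.24 -1.37] F [ 0.2 -0.2  0. ] w 0.0874 gf 0.0
handles [150   0  22  33 661] 0.0225 [546.7 296.2] [28.2 19.8] 30.1 [[529.5, 297.70001220703125], [539.4000244140625, 280.6000061035156], [563.7999877929688, 294.70001220703125], [553.9000244140625, 311.79998779296875]]
handles [ 245  107   27   97 2465] 0.0179 [477.3 145.7] [103.2  27.1] 30.3 [[425.8999938964844, 131.3000030517578], [439.6000061035156, 107.9000015258789], [528.7000122070312, 160.0], [515.0999755859375, 183.39999389648438]]
handles [492 137  20  71 953] 0.0198 [599.2 -96.8] [80.9 21.8] 43.4 [[562.4000244140625, -116.5999984741211], [577.2999877929688, -132.5], [636.0999755859375, -76.9000015258789], [621.2000122070312, -61.099998474121094]]
blade [ 229   35   60   73 3964] 0.008 [551.9 189.8] [70.5 60.2] 30.3 [[506.29998779296875, 198.10000610351562], [536.7000122070312, 146.0], [597.5, 181.5], [567.2000122070312, 233.60000610351562]]
blade [487 133  25  72 306] 0.0086 [603.1 -97.2] [82.6 24.2] 37.3 [[562.9000244140625, -112.5], [577.5, -131.8000030517578], [643.2000122070312, -81.80000305175781], [628.5999755859375, -62.5]]
```

View pics/g.png

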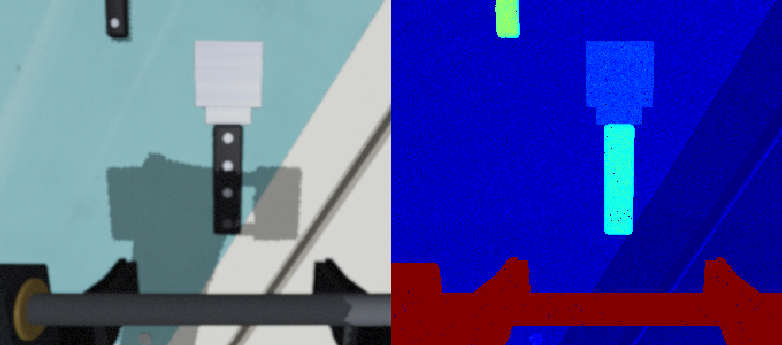

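```bash
python3 - <<'E'
from h import *
def load(n):
    z=np.load(n); return {k:z[k] for k in ('fov_y','cx','cy','k1','rvec','tvec')},z['p'],z['d']
v,u=np.mgrid[:384,:512]
# bias from w3: held scraper, grasp (.485,.1383,.1044) yaw -149.94
c,p,d=load('w3.npz'); P=cloud(c,d); Z=P[...,2]
y=np.radians(-149.94); X=np.array([np.cos(y),np.sin(y)]); Y=np.array([np.sin(y),-np.cos(y)])
m=((v<235)&(Z>.08)&(Z<.125)).astype(np.uint8); nl,L,st,ce=cv2.connectedComponentsWithStats(m)
for i in range(1,nl):
    if st[i,4]<300: continue
    q=np.argwhere(L==i)[:,::-1]; zz=np.median(Z[L==i]); W=plane(c,q,zz)[:,:2]-[.485,.1383]; l=W@np.c_[X,Y]*1000
    print('w3',st[i],zz)
    for a in range(0,150,15):
        k=(l[:,0]>a)&(l[:,0]<a+15)
        if k.sum()>10: print('  x',a,np.percentile(l[k,1],[1,99]).round(1),'mid',(np.percentile(l[k,1],[1,99]).mean()).round(2))
# rack from w1
c,p,d=load('w1.npz'); P=cloud(c,d); Z=P[...,2]
a=np.radians(30.4); X=np.array([np.cos(a),np.sin(a)]); Y=np.array([-X[1],X[0]]); O=np.array([.6777,.2660])
m=((v<150)&(Z>.033)&(Z<.043)); W=plane(c,np.c_[u[m],v[m]],.038)[:,:2]; l=(W-O)@np.c_[X,Y]*1000
xs=np.arange(-40,55,5); lo=[l[abs(l[:,0]-x)<2.5,1].min() for x in xs]; hi=[l[abs(l[:,0]-x)<2.5,1].max() for x in xs]
for e in(lo,hi): f=np.polyfit(xs,e,1); print('side slope deg',np.degrees(f[0]).round(2),'at x=-50',np.polyval(f,-50).round(2), 'at 0',f[1].round(2))
ys=np.arange(-35,105,5); fr=[l[abs(l[:,1]-t)<2.5,0].min() for t in ys]; bk=[l[abs(l[:,1]-t)<2.5,0].max() for t in ys]
for e in(fr,bk): f=np.polyfit(ys,e,1); print('front/back slope',np.degrees(f[0]).round(2),'at 0',f[1].round(2))
# mouth floor z~.010 and lips
m=(u>135)&(u<310)&(v>130)&(v<160)
W=plane(c,np.c_[u[m],v[m]],.010)[:,:2]; l=(W-O)@np.c_[X,Y]*1000; z=Z[m]
k=(z>.0075)&(z<.0135)&(l[:,0]>-66)&(l[:,0]<-48)
for x in range(-64,-48,3):
    s=np.sort(l[k&(abs(l[:,0]-x)<1.5),1]); 
    if len(s)>3: g=np.where(np.diff(s)>2.5)[0]; print('floor x',x,[(round(t[0],1),round(t[-1],1)) for t in np.split(s,g+1)])
W=plane(c,np.c_[u[m],v[m]],.030)[:,:2]; l=(W-O)@np.c_[X,Y]*1000
k=(z>.0285)&(z<.034)
for x in range(-70,-44,3):
    s=np.sort(l[k&(abs(l[:,0]-x)<1.5),1]); 
    if len(s)>3: g=np.where(np.diff(s)>2.5)[0]; print('lip x',x,[(round(t[0],1),round(t[-1],1)) for t in np.split(s,g+1)])
# mat edge near handle in top
z=np.load('top.npz'); c={k:z[k] for k in ('fov_y','cx','cy','k1','rvec','tvec')}
row=z['p'][290].astype(int); print('mat edge', [ (r,plane(c,[[int(np.where((z['p'][r,280:335].astype(int).min(1)>150))[0][0])+280,r]],.002).round(3).tolist()) for r in (250,270,290,320)])
E
```

```text
w3 [  181     0   150   235 15528] 0.10038062822675284
  x 0 [-37.5  37.1] mid -0.21
  x 15 [-32.7  32.2] mid -0.22
  x 30 [-18.7  18.2] mid -0.22
  x 45 [-14.   13.1] mid -0.43
  x 60 [-13.9  12.9] mid -0.53
  x 75 [-14.   12.9] mid -0.54
  x 90 [-14.1  12.8] mid -0.66
  x 105 [-14.2  12.3] mid -0.95
side slope deg -166.59 at x=-50 -43.69 at 0 -189.07
side slope deg 138.0 at x=-50 56.08 at 0 176.51
front/back slope 0.07 at 0 -48.12
front/back slope 0.03 at 0 58.5
floor x -58 [(np.float64(-39.1), np.float64(-19.5)), (np.float64(9.7), np.float64(40.1)), (np.float64(69.3), np.float64(82.7)), (np.float64(103.4), np.float64(113.2))]
floor x -55 [(np.float64(-43.8), np.float64(-43.8)), (np.float64(-37.7), np.float64(-19.4)), (np.float64(10.9), np.float64(37.6)), (np.float64(71.6), np.float64(82.6)), (np.float64(103.2), np.float64(111.8))]
floor x -52 [(np.float64(-43.7), np.float64(-42.4)), (np.float64(-36.4), np.float64(-19.3)), (np.float64(11.0), np.float64(36.4)), (np.float64(42.5), np.float64(42.5)), (np.float64(72.8), np.float64(82.5)), (np.float64(103.1), np.float64(109.3))]
lip x -58 [(np.float64(-43.1), np.float64(-39.7)), (np.float64(40.0), np.float64(64.2)), (np.float64(112.7), np.float64(115.0))]
lip x -55 [(np.float64(-43.1), np.float64(-37.2)), (np.float64(37.7), np.float64(65.3)), (np.float64(110.2), np.float64(116.1))]
lip x -52 [(np.float64(-41.8), np.float64(-35.9)), (np.float64(35.4), np.float64(67.5)), (np.float64(108.9), np.float64(113.6))]
lip x -49 [(np.float64(-39.3), np.float64(-33.5)), (np.float64(1.0), np.float64(1.0)), (np.float64(35.4), np.float64(38.8)), (np.float64(42.3), np.float64(60.6)), (np.float64(64.0), np.float64(68.6)), (np.float64(76.6), np.float64(76.6)), (np.float64(107.7), np.float64(112.3))]
mat edge [(250, [[0.512, 0.11, 0.002]]), (270, [[0.465, 0.11, 0.002]]), (290, [[0.418, 0.111, 0.002]]), (320, [[0.347, 0.111, 0.002]])]
```

```bash

python3 -m handwheel '[[[0.03,0.009,0.10],[0,0,0.004]],[[0.066,0.009,0.23],[0,0,0.004]],[[0.066,0.009,0.36],[0,0,0.004]],[[0.066,0.009,0.46],[0,0,0.004]],[[0.066,0.009,0.50],[0,0,0.004]]]' >/dev/null
python3 -m handwheel '[[[0,0,0.01],[0,0,0]],[[0,0,0.02],[0,0,0]],[[0,0,0.02],[0,0,0]],[[0,0,0.02],[0,0,0]],[[0,0,0.02],[0,0,0]]]' >/dev/null
python3 -c "
from h import *
to((.4738,.1436,.0225),30.35)"
```

```text
t 15.18 yaw 30.23 grasp at [0.4756 0.1438 0.0451] shift [-0.004  -0.0017  0.0753] turn [ 0.0008 -0.0014 -0.001 ]
q [ 0.34  0.27 -0.75  2.01  0.23  0.94 -1.57] F [ 0.8 -1.   0.3] w 0.0875 gf 0.0
```

```bash

python3 -m handwheel '[[[-0.003,-0.001,0.025],[0,0,0]],[[-0.003,-0.001,0.045],[0,0,0]],[[-0.003,-0.001,0.060],[0,0,0]],[[-0.003,-0.001,0.070],[0,0,0]],[[-0.003,-0.001,0.072],[0,0,0]]]' >/dev/null
python3 -m handwheel '[[[0,0,0],[0,0,0]],[[0,0,0],[0,0,0]],[[0,0,0],[0,0,0]],[[0,0,0],[0,0,0]],[[0,0,0],[0,0,0]]]' 0 40
python3 -m handwheel '[[[0,0,0],[0,0,0]],[[0,0,0],[0,0,0]],[[0,0,0],[0,0,0]],[[0,0,0],[0,0,0]],[[0,0,0],[0,0,0]]]'
python3 -c "
from h import *
to((.4738,.1436,.0225),30.35)"
```

```text
time_s: 16.02
tool_pos: [0.4733, 0.1433, 0.186]
tool_rot: [0.965, 0.261, 0.0, 0.0]
ft_force: [-0.1, -0.1, 0.4]
gripper_width: 0.0617
grip_force: 0.0
time_s: 16.43
tool_pos: [0.4732, 0.1433, 0.1858]
tool_rot: [0.965, 0.261, -0.0, -0.0]
ft_force: [-0.7, 1.0, 0.6]
gripper_width: 0.0284
grip_force: 0.5
t 16.43 yaw 30.24 grasp at [0.4732 0.1433 0.0218] shift [ 0.0022  0.0003 -0.0023] turn [-0.     0.    -0.001]
q [ 0.32  0.31 -0.73  2.03  0.26  0.9  -1.6 ] F [-0.7  1.   0.6] w 0.0284 gf 0.5
```

Now lift 4 mm, advance 20 mm so the handle lies wholly on the mat, set down, let go.

```bash

python3 -m handwheel '[[[0,0,0],[0,0,0]],[[0,0,-0.010],[0,0,0]],[[0.01,0,-0.014],[0,0,0]],[[0.03,0,-0.014],[0,0,0]],[[0.06,0,-0.014],[0,0,0]]]'
python3 -m handwheel '[[[0.015,0,0.0],[0,0,0]],[[0.015,0,0.003],[0,0,0]],[[0.015,0,0.007],[0,0,0]],[[0.015,0,0.012],[0,0,0]],[[0.015,0,0.013],[0,0,0]]]'
python3 -m handwheel '[[[0,0,0],[0,0,0]],[[0,0,0],[0,0,0]],[[0,0,0],[0,0,0]],[[0,0,0],[0,0,0]],[[0,0,0],[0,0,0]]]' 0.7
python3 -m handwheel '[[[0,0,0],[0,0,0]],[[0,0,0],[0,0,0]],[[0,0,0],[0,0,0]],[[0,0,0],[0,0,0]],[[0,0,0],[0,0,0]]]'
python3 - <<'E'
from h import *
to((.4738,.1436,.0225),30.35)
c,p,d=grab('wrist'); np.savez('w5.npz',p=p,d=d,**{k:np.array(v) for k,v in c.items()})
P=cloud(c,d); Z=P[...,2]; v,u=np.mgrid[:384,:512]
for nm,lo,hi,h in (('handles',.012,.0285,.017),('blade',.005,.012,.007)):
    nl,L,st,ce=cv2.connectedComponentsWithStats(((v<225)&(Z>lo)&(Z<hi)).astype(np.uint8))
    for i in range(1,nl):
        if st[i,4]<250: continue
        q=np.argwhere(L==i)[:,::-1]; W=plane(c,q,h)[:,:2]
        r=cv2.minAreaRect(W.astype(np.float32)*1000)
        print(nm,st[i],round(float(np.median(Z[L==i])),4),np.round(r[0],1),np.round(r[1],1),round(r[2],1),cv2.boxPoints(r).round(1).tolist())
E
```

```text
time_s: 16.85
tool_pos: [0.489, 0.1523, 0.19]
tool_rot: [0.965, 0.261, -0.0, 0.0]
ft_force: [0.5, 0.4, -1.3]
gripper_width: 0.0277
grip_force: 40.0
time_s: 17.27
tool_pos: [0.4925, 0.1546, 0.1858]
tool_rot: [0.965, 0.261, -0.0, -0.0]
ft_force: [-0.4, -0.4, 0.1]
gripper_width: 0.0275
grip_force: 40.0
time_s: 17.68
tool_pos: [0.4927, 0.1546, 0.1862]
tool_rot: [0.965, 0.261, 0.0, 0.0]
ft_force: [0.6, -0.3, 0.4]
gripper_width: 0.053
grip_force: 0.0
time_s: 18.1
tool_pos: [0.4927, 0.1546, 0.1861]
tool_rot: [0.965, 0.261, -0.0, 0.0]
ft_force: [-0.1, 0.1, 0.2]
gripper_width: 0.0606
grip_force: 0.0
t 18.1 yaw 30.24 grasp at [0.4927 0.1546 0.0221] shift [-0.0729  0.0001 -0.0014] turn [ 0.     0.    -0.001]
q [ 0.29  0.35 -0.72  1.98  0.29  0.91 -1.63] F [-0.1  0.1  0.2] w 0.0606 gf 0.0
handles [  15    0   53   41 1905] 0.0221 [541.  293.5] [16.5 22.6] 28.7 [[528.2999877929688, 299.3999938964844], [539.2000122070312, 279.6000061035156], [553.7000122070312, 287.5], [542.7999877929688, 307.29998779296875]]
handles [ 227  142   56   83 4427] 0.0178 [523.5 172.6] [42.4 27.5] 30.4 [[498.20001220703125, 173.6999969482422], [512.2000122070312, 150.0], [548.7000122070312, 171.5], [534.7999877929688, 195.1999969482422]]
blade [  189     0   129   145 16370] 0.008 [568.9 199.6] [67.1 60.7] 30.4 [[524.5999755859375, 208.8000030517578], [555.2999877929688, 156.5], [613.0999755859375, 190.39999389648438], [582.5, 242.8000030517578]]
```

```bash

python3 -m handwheel '[[[0,0,0],[0,0,0]],[[0,0,0],[0,0,0]],[[0,0,0],[0,0,0]],[[0,0,0],[0,0,0]],[[0,0,0],[0,0,0]]]' 0 40 >/dev/null
python3 -m handwheel '[[[0,0,0],[0,0,0]],[[0,0,-0.010],[0,0,0]],[[0,-0.004,-0.022],[0,0,0]],[[0.01,-0.009,-0.034],[0,0,-0.001]],[[0.03,-0.009,-0.034],[0,0,-0.001]]]'
python3 -m handwheel '[[[0.02,0,0],[0,0,0]],[[0.04,0,0],[0,0,0]],[[0.05,0,0],[0,0,0]],[[0.05,0,0],[0,0,0]],[[0.05,0,0],[0,0,0]]]'
python3 - <<'E'
from h import *
to((.6776-.192*.863,.2662-.192*.505,.0323),30.35)
c,p,d=grab('wrist'); np.savez('w6.npz',p=p,d=d,**{k:np.array(v) for k,v in c.items()})
c2,p2,d2=grab('top'); c3,p3,d3=grab('scene')
cv2.imwrite('pics/i.png',np.hstack([p[:260,60:420],cv2.resize(p2[150:280,200:380],(360,260)),])); cv2.imwrite('pics/i2.png',p3[140:270,150:330])
P=cloud(c,d); Z=P[...,2]; v,u=np.mgrid[:384,:512]
a=np.radians(30.35); X=np.array([np.cos(a),np.sin(a)]); Y=np.array([-X[1],X[0]]); O=np.array([.6776,.2662])
for nm,lo,hi in (('blade',.0135,.0205),('handle',.0235,.0315)):
    m=(v<225)&(Z>lo)&(Z<hi)&(u>150)&(u<360); h=np.median(Z[m]); W=plane(c,np.c_[u[m],v[m]],h)[:,:2]; l=(W-O)@np.c_[X,Y]*1000
    print(nm,h)
    for x in range(-160,-40,10):
        k=abs(l[:,0]-x)<5
        if k.sum()>20: q=np.percentile(l[k,1],[1,99]); print('  ',x,q.round(1),q.mean().round(2),np.median(Z[m][k]).round(4))
E
```

```text
time_s: 18.98
tool_pos: [0.4991, 0.1619, 0.197]
tool_rot: [0.965, 0.262, 0.0, 0.0]
ft_force: [-0.2, -0.5, -2.0]
gripper_width: 0.0272
grip_force: 40.0
time_s: 19.4
tool_pos: [0.512, 0.1693, 0.196]
tool_rot: [0.965, 0.262, -0.0, -0.0]
ft_force: [0.1, -0.0, -2.1]
gripper_width: 0.0273
grip_force: 40.0
t 19.4 yaw 30.37 grasp at [0.5119 0.1693 0.032 ] shift [-0.0004 -0.0002 -0.0011] turn [-0.0002  0.0003  0.0002]
q [ 0.26  0.38 -0.72  1.92  0.31  0.95 -1.65] F [ 0.1 -0.  -2.1] w 0.0273 gf 40.0
blade 0.017665129354747178
   -140 [-19.8  20.3] 0.25 0.0176
   -130 [-20.5  20.4] -0.02 0.0178
   -120 [-29.1  29.3] 0.12 0.0177
   -110 [-28.8  29.5] 0.35 0.0177
   -100 [-28.7  29.6] 0.46 0.0177
   -90 [-28.7  29.8] 0.56 0.0176
   -80 [-28.7  29.7] 0.46 0.0176
   -70 [-28.6  29.7] 0.53 0.0176
handle 0.027590643756799982
   -160 [-13.7  13. ] -0.35 0.0276
   -150 [-13.5  13.2] -0.16 0.0277
   -140 [-13.3  13.1] -0.12 0.0273
```

View pics/i.png

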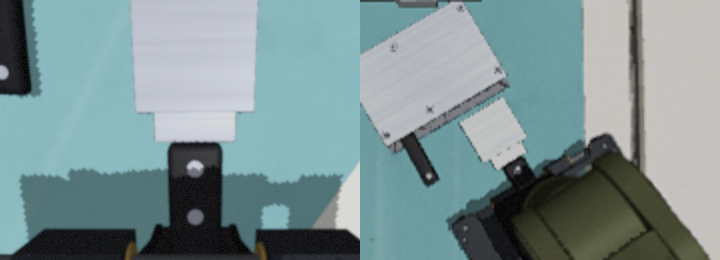

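```bash

python3 -m handwheel '[[[0.02,0.001,0],[0,0,0]],[[0.05,0.001,0],[0,0,0]],[[0.08,0.001,0],[0,0,0]],[[0.11,0.001,0],[0,0,0]],[[0.13,0.001,0],[0,0,0]]]'
python3 -m handwheel '[[[0,0,0],[0,0,0]],[[0,0,0],[0,0,0]],[[0,0,0],[0,0,0]],[[0,0,0],[0,0,0]],[[0,0,0],[0,0,0]]]'
python3 -c "
from h import *
to((.6776-.082*.863,.2662-.082*.505,.0323),30.35)"
```

```text
time_s: 19.97
tool_pos: [0.5472, 0.1894, 0.1965]
tool_rot: [0.965, 0.262, 0.001, -0.0]
ft_force: [0.4, 0.2, -0.4]
gripper_width: 0.0276
grip_force: 40.0
time_s: 20.38
tool_pos: [0.5456, 0.1883, 0.1962]
tool_rot: [0.965, 0.262, -0.0, 0.0]
ft_force: [0.1, 0.2, -2.7]
gripper_width: 0.0278
grip_force: 40.0
t 20.38 yaw 30.35 grasp at [0.5455 0.1882 0.0322] shift [ 0.2378 -0.0018 -0.0004] turn [ 0.0001  0.0003 -0.    ]
q [ 0.2   0.45 -0.7   1.83  0.35  0.98 -1.68] F [ 0.1  0.2 -2.7] w 0.0278 gf 40.0
```

```bash

python3 -m handwheel '[[[0.03,-0.001,0],[0,0,0]],[[0.07,-0.001,0],[0,0,0]],[[0.11,-0.001,0],[0,0,0]],[[0.15,-0.001,0],[0,0,0]],[[0.17,-0.001,0.003],[0,0,0]]]'
python3 -m handwheel '[[[0.01,0,0.002],[0,0,0]],[[0.02,0,0.002],[0,0,0]],[[0.03,0,0.002],[0,0,0]],[[0.04,0,0.002],[0,0,0]],[[0.045,0,0.002],[0,0,0]]]'
python3 -m handwheel '[[[0,0,0],[0,0,0]],[[0,0,0],[0,0,0]],[[0,0,0],[0,0,0]],[[0,0,0],[0,0,0]],[[0,0,0],[0,0,0]]]'
python3 -c "
from h import *
to((.6776-.082*.863,.2662-.082*.505,.0303),30.35)"
```

```text
time_s: 20.8
tool_pos: [0.5912, 0.2154, 0.1958]
tool_rot: [0.965, 0.262, 0.001, -0.0]
ft_force: [-0.5, -0.5, -1.3]
gripper_width: 0.0279
grip_force: 40.0
time_s: 21.22
tool_pos: [0.6015, 0.2214, 0.1948]
tool_rot: [0.965, 0.262, 0.0, 0.0]
ft_force: [0.2, -0.3, -1.1]
gripper_width: 0.0276
grip_force: 40.0
time_s: 21.63
tool_pos: [0.6012, 0.2213, 0.1948]
tool_rot: [0.965, 0.262, -0.0, 0.0]
ft_force: [-0.2, -0.0, -1.5]
gripper_width: 0.0277
grip_force: 40.0
t 21.63 yaw 30.36 grasp at [0.6012 0.2213 0.0308] shift [ 0.022  -0.0005  0.0017] turn [0.0001 0.0001 0.0001]
q [ 0.12  0.57 -0.66  1.67  0.4   1.04 -1.71] F [-0.2 -0.  -1.5] w 0.0277 gf 40.0
```

```bash

python3 -m handwheel '[[[0.004,0,0.001],[0,0,0]],[[0.008,0,0.002],[0,0,0]],[[0.012,0,0.002],[0,0,0]],[[0.016,0,0.002],[0,0,0]],[[0.019,0,0.002],[0,0,0]]]'
python3 -m handwheel '[[[0.001,0,0],[0,0,0]],[[0.002,0,0],[0,0,0]],[[0.003,0,0],[0,0,0]],[[0.004,0,0],[0,0,0]],[[0.005,0,0],[0,0,0]]]'
python3 -c "
from h import *
to((.6776-.082*.863,.2662-.082*.505,.0303),30.35)"
```

```text
time_s: 22.05
tool_pos: [0.6064, 0.2244, 0.1942]
tool_rot: [0.965, 0.262, 0.0, -0.0]
ft_force: [-0.5, -0.1, -1.4]
gripper_width: 0.0281
grip_force: 40.0
time_s: 22.47
tool_pos: [0.6076, 0.225, 0.1942]
tool_rot: [0.965, 0.262, -0.0, 0.0]
ft_force: [-0.2, 1.0, -2.1]
gripper_width: 0.0273
grip_force: 40.0
t 22.47 yaw 30.36 grasp at [0.6076 0.225  0.0302] shift [-0.0025 -0.0005 -0.0004] turn [0.0001 0.     0.0001]
q [ 0.11  0.59 -0.66  1.65  0.4   1.05 -1.72] F [-0.2  1.  -2.1] w 0.0273 gf 40.0
```

Now push gently on until the stop is felt.

```bash

python3 -m handwheel '[[[0.001,0,0.0005],[0,0,0]],[[0.002,0,0.001],[0,0,0]],[[0.003,0,0.001],[0,0,0]],[[0.004,0,0.001],[0,0,0]],[[0.005,0,0.001],[0,0,0]]]' | grep -E 'pos|force'
python3 -m handwheel '[[[0.001,0,0],[0,0,0]],[[0.002,0,0],[0,0,0]],[[0.003,0,0],[0,0,0]],[[0.004,0,0],[0,0,0]],[[0.005,0,0],[0,0,0]]]' | grep -E 'pos|force'
```

```text
tool_pos: [0.6087, 0.2258, 0.1941]
ft_force: [-3.2, -1.8, 2.8]
grip_force: 40.0
tool_pos: [0.6093, 0.2261, 0.1941]
ft_force: [-7.1, -4.2, 7.2]
grip_force: 40.0
```

```bash

python3 -m handwheel '[[[0.001,0,-0.001],[0,0,0]],[[0.002,0,-0.002],[0,0,0]],[[0.003,0,-0.002],[0,0,0]],[[0.004,0,-0.002],[0,0,0]],[[0.005,0,-0.002],[0,0,0]]]' | grep -E 'pos|force'
python3 - <<'E'
from h import *
c,p,d=grab('wrist'); np.savez('w7.npz',p=p,d=d,**{k:np.array(v) for k,v in c.items()})
cv2.imwrite('pics/j.png',p)
P=cloud(c,d); Z=P[...,2]; v,u=np.mgrid[:384,:512]
a=np.radians(30.35); X=np.array([np.cos(a),np.sin(a)]); Y=np.array([-X[1],X[0]]); O=np.array([.6776,.2662])
for nm,lo,hi,h in (('handle',.0185,.0295,.025),('cover',.033,.043,.038),('lip',.0285,.0325,.030)):
    m=(v<225)&(Z>lo)&(Z<hi); W=plane(c,np.c_[u[m],v[m]],h)[:,:2]; l=(W-O)@np.c_[X,Y]*1000
    k=abs(l[:,1])<(20 if nm=='handle' else 25); print(nm,l[k].min(0).round(1),l[k].max(0).round(1),np.median(Z[m][k]).round(4))
E
```

```text
tool_pos: [0.6098, 0.2264, 0.1941]
ft_force: [-10.2, -4.9, 8.1]
grip_force: 40.0
handle [-65.3 -14.2] [-51.1  13.2] 0.0259
cover [-46.9 -25. ] [34.7 25. ] 0.0361Traceback (most recent call last):
  File "<stdin>", line 8, in <module>
    return umr_minimum(a, axis, None, out, keepdims, initial, where)
ValueError: zero-size array to reduction operation minimum which has no identity
```

View pics/j.png

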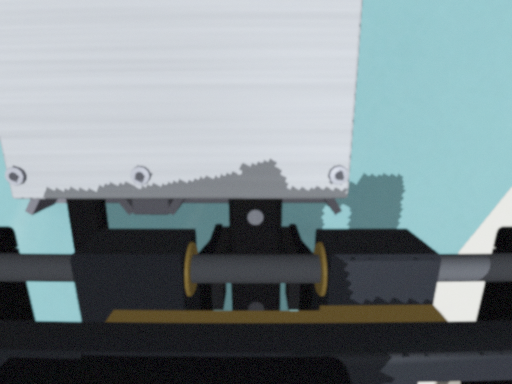

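```bash

python3 -m handwheel '[[[0,0,-0.001],[0,0,0]],[[0,0,-0.002],[0,0,0]],[[0,0,-0.002],[0,0,0]],[[0,0,-0.002],[0,0,0]],[[0,0,-0.002],[0,0,0]]]' 0.7 | grep -E 'pos|force|width'
python3 -m handwheel '[[[0,0,0],[0,0,0]],[[0,0,0],[0,0,0]],[[0,0,0],[0,0,0]],[[0,0,0],[0,0,0]],[[0,0,0],[0,0,0]]]' | grep -E 'pos|force|width'
python3 -m handwheel '[[[0,0,-0.02],[0,0,0]],[[0,0,-0.08],[0,0,0]],[[0,0,-0.18],[0,0,0]],[[0,0,-0.30],[0,0,0]],[[0,0,-0.40],[0,0,0]]]' | grep -E 'pos|force|width'
python3 -m handwheel '[[[-0.12,0,-0.06],[0,0,0]],[[-0.24,0,-0.12],[0,0,0]],[[-0.32,0,-0.18],[0,0,0]],[[-0.33,0,-0.20],[0,0,0]],[[-0.33,0,-0.20],[0,0,0]]]' | grep -E 'pos|force|width'
python3 -m handwheel '[[[0,0,0],[0,0,0]],[[0,0,0],[0,0,0]],[[0,0,0],[0,0,0]],[[0,0,0],[0,0,0]],[[0,0,0],[0,0,0]]]' >/dev/null
cat > meas.py <<'E'
from h import *
to((.6,.22,.03),30.35)
c,p,d=grab('wrist'); P=cloud(c,d); Z=P[...,2]; v,u=np.mgrid[:384,:512]
a=np.radians(30.35); X=np.array([np.cos(a),np.sin(a)]); Y=np.array([-X[1],X[0]]); O=np.array([.6776,.2662])
for nm,lo,hi,h,y0,y1 in (('handle',.0185,.0295,.025,-25,25),('slim',.0175,.0285,.022,65,110),('cover',.033,.043,.038,-35,105)):
    m=(v<222)&(Z>lo)&(Z<hi); W=plane(c,np.c_[u[m],v[m]],h)[:,:2]; l=(W-O)@np.c_[X,Y]*1000
    k=(l[:,1]>y0)&(l[:,1]<y1)&(l[:,0]<70)&(l[:,0]>-160)
    if k.sum()<50: print(nm,'unseen'); continue
    r=cv2.minAreaRect(l[k].astype(np.float32)); print(nm,l[k].min(0).round(1),l[k].max(0).round(1),'z',np.median(Z[m][k]).round(4),'rect',np.round(r[0],1),np.round(r[1],1),round(r[2],1))
E
python3 meas.py
```

```text
tool_pos: [0.6117, 0.2275, 0.1952]
ft_force: [1.3, 0.5, -0.1]
gripper_width: 0.0534
grip_force: 0.0
tool_pos: [0.6114, 0.2273, 0.1951]
ft_force: [0.4, -0.5, 0.5]
gripper_width: 0.0608
grip_force: 0.0
tool_pos: [0.6113, 0.2275, 0.3175]
ft_force: [1.0, 0.4, 0.8]
gripper_width: 0.0607
grip_force: 0.0
tool_pos: [0.5256, 0.1771, 0.3778]
ft_force: [1.2, 0.3, -0.4]
gripper_width: 0.0612
grip_force: 0.0
t 25.85 yaw 30.4 grasp at [0.5259 0.1777 0.2102] shift [0.2844 0.0033 0.6003] turn [-0.0007  0.0006  0.0004]
q [ 0.31  0.21 -0.77  1.71  0.15  1.29 -1.53] F [-1.1 -0.3  0.6] w 0.0609 gf 0.0
handle [-127.8  -14.7] [-47.1  12.8] z 0.0258 rect [-87.4  -0.9] [27.4 80.8] 89.9
slim [-111.3   65.2] [-47.1 110. ] z 0.0226 rect [-79.3  87.8] [44.8 64.1] 89.6
cover [-49.3 -35. ] [ -3.9 105. ] z 0.036 rect [-26.7  35. ] [140.1  45.2] 89.8
```

```bash
python3 -c "
from station import arm
print(arm.job_done())"
```

```text
the job is handed in; nothing more can be done
None
```

The scraper was pulled out, laid flat on the mat, let go, re-gripped by its handle and slid blade first into the wide bay against the stop (about 11 N felt there), then released; the slim spatula measured unmoved and I handed in at about 26 s, but I viewed 11 pictures, one over the limit of 10.

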